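Seat the square-headed locating pin in the bush block

TASK

Draw the square-headed locating pin out of the wooden rack and fit it into the bore of the aluminium block on the grey fixture plate: lean the pin, hook the lower edge of its foot into the bore first, then straighten it and slide it fully home, until its collar lies flat on the block. It is a close fit and the block stands on an eccentric flange that may be turned any way, so feel your way in and never shove hard. Let go of the pin, and leave the round-headed pin, the brass nut and the marker where they are.

Things in the scene. Friction and masses are not known exactly. Their poses are not given: they have to be found in the camera images.
- square_pin: steel locating pin to be fitted, 85 mm long. Origin: centre of the foot's underside; z up the pin. From the foot up: round shank 28 mm diameter, 34 mm long, sharp-edged foot; collar 40 mm diameter from 34 to 40 mm; square grip head 26 x 26 mm from 40 to 85 mm, flats facing the pin's x and y. About 0.42 kg. Starts upright in a hole of the rack, collar lying on the rack's top.
- foot_xp (a point): point on the lower edge of the square pin's foot, 14 mm from its axis, on the pin's +x side
- foot_xn (a point): the same on the -x side
- foot_yp (a point): the same on the +y side
- foot_yn (a point): the same on the -y side
- rack: fixed wooden rack block, 70 (x) x 160 (y) x 40 mm high, origin at the centre of its underside; two through holes of 34 mm diameter at its y = -45 and +45 mm, so a pin has 3 mm of play all round. A pin standing in it has its foot 6 mm above the table; its x axis points along the rack's x to within about 15 degrees.
- round_pin: the other pin in the rack, not to be used: 22 mm shank, the same 40 mm collar, round 30 mm knob, 78 mm long; origin at the centre of its foot
- fixture: fixed grey base plate, 130 (x) x 120 (y) x 12 mm, origin at the centre of its underside. On it a dark round flange, 100 mm diameter, 8 mm thick, carries off its centre an aluminium block 60 x 60 mm, top 62 mm above the table, with one upright bore in the block's middle: 29.5 mm diameter, 42 mm deep, sharp-edged. Flange and block can't move; their poses aren't measured.
- nominal_mouth (a point): point on the axis of the plate's middle, at the height of the block's top face (62 mm above the table). The true centre of the bore's mouth is at this height but 4 to 10 mm away sideways, in any direction (the flange is eccentric by 7 mm, turned to any angle, itself placed within 2 mm); the block's sides are turned with it.
- nut: loose brass hex nut blank, 36 mm across, 20 mm tall, between rack and fixture; to be left alone; origin at the centre of its underside
- marker: loose white marker with black cap, 130 mm long, lying on the table; to be left alone; origin under its middle
There are look-alikes about, which are no part of the job. Leave any purple look-alike of the square_pin alone. There is more than one size of the fixture; the job needs the larger.

How it is judged:
By the outcome, as a careful person would: the job done as asked, in the order asked, and still so for the second after the job is handed in, with the robot touching nothing.
It also fails if it takes over 72 s, if anything falls off the work surface, if the arm or the gripper's body presses on something with over 40 N, if the wrist force passes 120 N, or if a joint passes its speed limit or range.

ROBOT

A 7-joint arm with a two-finger parallel gripper is mounted at the origin on the work surface. World frame = base frame: x ahead of the robot, y to its left, z up, the work surface at z = 0. Lengths are in m, angles in rad, forces in N, time in s.
With the tool pointing down it reaches from about 0.425 to 0.825 m from the base axis. Payload 3.6 kg.
Tool frame: the origin (TCP) lies midway between the tips of the shut fingers; the grasp point (between the pads) lies 19 mm behind it; z points along the fingers, y is the line along which they close (so a half turn about z gives the same grasp; the last joint's range is limited). The gripper opens to 85 mm and grips with 20 to 120 N. Pads are 22 mm wide; open, the fingers measure 114 mm over their backs; the gripper's body (76 mm by 85 mm) begins 54 mm behind the grasp point. The pads swing forward as they close: fully open they stand 13 mm farther back than shut.
Start: joints at [1.216, 0.615, -0.013, 1.423, 0.008, 1.103, -0.04], TCP at [0.21, -0.615, 0.202] pointing down, gripper open.
Joint ranges: [-3.12, 3.12], [-0.3, 2.06], [-1.34, 1.32], [0.26, 2.42], [-1.36, 4.5], [0.01, 1.98], [-2.84, 2.84]. Speed limits (rad/s): [2.79, 2.79, 3.14, 3.14, 3.14, 3.14, 3.14].

INTERFACE

Orientations are given as a rotation vector (axis times angle).
In Python, from workcell import sensors, snapshot, close_job gives the robot as it stands.
- The arm moves only by the tool servo_tool, never from a script. Its argument "steps" is a list of rows, each a list of 3 entries, a list of its own where there are three numbers: the shift along the tool's x, y, z in units of 60 mm (1.0 is 60 mm), then the turn about the tool's z in units of 8 degrees (1.0 is 8 degrees), then the opening, from -1 (shut) to 1 (fully open). In form: [[[dx, dy, dz], spin, grip], ...]. A call has exactly 10 rows; each row is the pose to reach, as a shift and turn from the pose commanded when the call began, along the tool's axes at that moment; what a row does not reach only later rows make up. A row lasts 1/8 s, in which the tool goes at most 62.5 mm and 10.7 degrees, less where a joint would pass 70% of its speed; a pose out of reach is approached as far as the arm can. A call with a gripper value outside its range is refused whole. The fingers move at their own pace and stop on an object; "force" is the grip in N (left out, the last holds). Time passes only in rows, so rows that repeat a pose let the fingers close, or fill a call up. It gives the time, the measured TCP pose, the force, the opening and the grip force at its end, in the units of the state.
- sensors.get_obs(): the state, without advancing time (a new reading comes with each control period).
- snapshot(name): name is "scene" or "top"; returns a dict with "frame" (420x560x3 uint8, red, green, blue), "z_map" (420x560 float32, m along the optical axis (not along the pixel's ray), 0 where there is no reading), "fx", "fy", "cx", "cy" (pixels), "extrinsics" (4x4, takes a point from world to camera coordinates). Camera axes: x right, y up, looking along -z (the intrinsics and any distortion apply to the point x, -y, -z); pixel columns grow to the right and rows downward; lengths in m; the calibration is good to about 2 mm. A picture is of the moment at which its call begins.
- close_job(): hands the job in; it is judged then, once.
The state is a dict: "time_s": time; "joint_positions": joint angles; "joint_vel": joint speeds; "effort": joint torques, N m; "position": TCP position; "ee_rot": TCP orientation; "force": force on the tool from outside, world axes, zero at the start; "torque": the same for the moment, N m; "finger_gap": finger opening in m; "gripper_force": force on a finger pad.
Only numpy, scipy, OpenCV 4.12 (cv2) and the standard library are available. Lean on these libraries where they do the work, as an engineer would, in place of code of your own. Each camera call takes 0.05 s, during which the arm holds its last target. There are 200 camera calls.

## Working session

There is one attempt and no reset: what is moved stays moved. The work goes in short steps, Python scripts to look and compute and a tool call to move; the robot and the scene stay as the last step left them, time stands still between calls to the robot, and variables do not carry over. Pictures are saved under pics/ and viewed, at most 10 in all, crops included, and the job is handed in when it is done.

Besides the shell and the picture viewer there is one more tool, called after ">>>" as a command line: name --argument value ..., lists and objects as JSON in quotes. servo_tool: Moves the arm, as the interface text tells. Its arguments: {"type":"object","properties":{"steps":{"type":"array","items":{"type":"array"}},"force":{"type":"number"}},"required":["steps"]}

```bash
mkdir -p pics; cat > h.py <<'E'
import numpy as np, cv2
from workcell import sensors, snapshot
from scipy.spatial.transform import Rotation as R
def ray(s,u,v):
    E=np.array(s["extrinsics"]);d=np.array([(u-s["cx"])/s["fx"],-(v-s["cy"])/s["fy"],-1.])
    return -E[:3,:3].T@E[:3,3], E[:3,:3].T@d
def onz(s,u,v,z):
    o,d=ray(s,u,v);return o+d*(z-o[2])/d[2]
def proj(s,p):
    E=np.array(s["extrinsics"]);c=E[:3,:3]@np.array(p)+E[:3,3]
    return s["cx"]-s["fx"]*c[0]/c[2], s["cy"]+s["fy"]*c[1]/c[2]
def cloud(s):
    z=s["z_map"];v,u=np.mgrid[:z.shape[0],:z.shape[1]];E=np.array(s["extrinsics"])
    c=np.stack([(u-s["cx"])/s["fx"]*z,-(v-s["cy"])/s["fy"]*z,-z],-1)
    return (c-E[:3,3])@E[:3,:3]
E
python3 - <<'E'
from h import *
o=sensors.get_obs();print(o)
for n in ("scene","top"):
    s=snapshot(n);cv2.imwrite(f"pics/{n}0.png",s["frame"][:,:,::-1]);print(n,s["fx"],s["fy"],s["cx"],s["cy"],np.round(s["extrinsics"],4).tolist(),s.keys())
E
```

```text
{'time_s': 0.0, 'joint_positions': array([ 1.21550067,  0.61594751, -0.01261053,  1.42492875,  0.00809167,
        1.10340127, -0.04036925]), 'joint_vel': array([-2.02095386e-04, -1.69940728e-03,  1.33129325e-03,  3.52740189e-06,
        3.39063568e-05,  1.17079360e-04, -3.57161121e-04]), 'effort': array([-1.60664194e-04, -4.69225359e+01,  2.58975103e-01, -1.71036905e+01,
        9.94484784e-03,  9.67290660e-03, -6.29731254e-07]), 'position': array([ 0.20961678, -0.61436709,  0.20061002]), 'ee_rot': array([-3.09665352e+00, -5.13861042e-01,  7.31309528e-04]), 'force': array([-0.40409326,  0.27079451,  0.26778684]), 'torque': array([-0.01278678,  0.00993787,  0.0434485 ]), 'gripper_force': 0.0, 'finger_gap': 0.0857329247595061}
scene 459.93733469735025 459.93733469735025 279.6214568408989 209.04268367390395 [[-0.5876, 0.8091, 0.0125, 0.3333], [-0.5508, -0.4112, 0.7263, 0.2317], [0.5928, 0.4199, 0.6872, -1.1815], [0.0, 0.0, 0.0, 1.0]] dict_keys(['frame', 'z_map', 'fx', 'fy', 'cx', 'cy', 'extrinsics'])
top 477.16198234221514 477.16198234221514 278.78974145592645 205.89030179938297 [[0.1585, -0.9874, 0.0028, -0.0789], [0.9627, 0.1552, 0.2218, -0.5263], [-0.2194, -0.0325, 0.9751, -0.9522], [0.0, 0.0, 0.0, 1.0]] dict_keys(['frame', 'z_map', 'fx', 'fy', 'cx', 'cy', 'extrinsics'])
```

View pics/scene0.png

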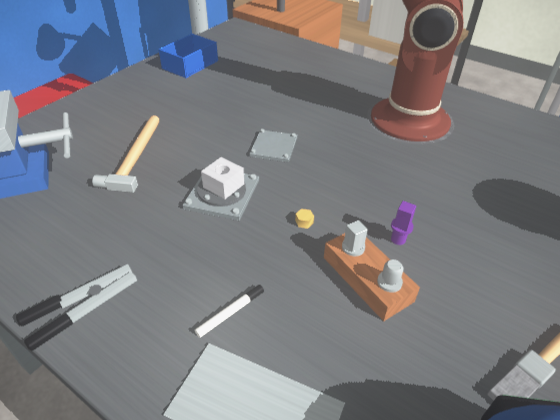

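View pics/top0.png

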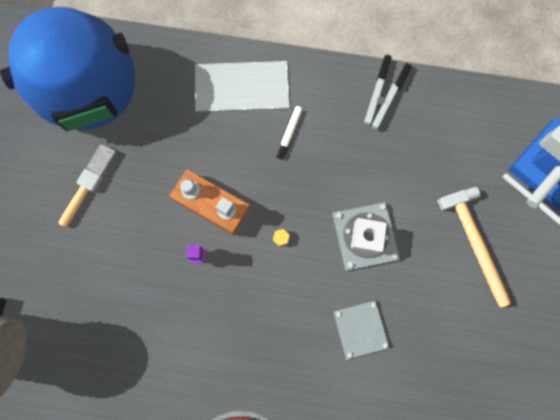

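Both views show the same layout. In the scene view, the square pin is at (355,235), the round pin at (392,272), the block's bore at (224,170) on the larger plate, and the purple look-alike at (403,222). In the top view, the square pin is at (226,208), the round pin at (190,187) and the bore at (369,235).

```bash
python3 - <<'E'
from h import *
T=[]
for n,bl,pn in (("top",(368,235),(226,208)),("scene",(223,176),(358,238))):
    s=snapshot(n);f=s["frame"];C=cloud(s)
    row=[]
    for c in (bl,pn):
        p=f[c[1]-28:c[1]+28,c[0]-37:c[0]+37];row.append(cv2.resize(p[:,:,::-1],(400,300),interpolation=cv2.INTER_CUBIC))
    T.append(np.hstack(row))
    # bore: dark hole in bright block top
    g=f.astype(int).min(2);x0,y0=bl[0]-37,bl[1]-28
    sub=g[y0:y0+56,x0:x0+74]; m=(sub>185).astype(np.uint8)
    cs,h=cv2.findContours(m,cv2.RETR_CCOMP,cv2.CHAIN_APPROX_NONE)
    for i,k in enumerate(cs):
        a=cv2.contourArea(k)
        if a>15:
            M=cv2.moments(k);u,v=M["m10"]/a+x0,M["m01"]/a+y0
            print(n,"hole" if h[0][i][3]>=0 else "out",a,round(u,1),round(v,1),onz(s,u,v,.062).round(4), cv2.minAreaRect(k)[1:])
    # depth points
    hd=(C[...,2]>.055)&(C[...,2]<.068)&(s["z_map"]>0);hd[:y0]=0;hd[y0+56:]=0;hd[:,:x0]=0;hd[:,x0+74:]=0
    print("block depth", hd.sum(),C[hd].mean(0).round(4),np.median(C[hd],0).round(4))
    x1,y1=pn[0]-22,pn[1]-25
    hp=np.zeros_like(hd);q=C[y1:y1+50,x1:x1+44];hp[y1:y1+50,x1:x1+44]=(q[...,2]>.086)&(q[...,2]<.098)
    if hp.sum():print("pin top depth",hp.sum(),C[hp].mean(0).round(4),np.argwhere(hp).mean(0)[::-1])
cv2.imwrite("pics/crops.png",np.vstack(T))
E
```

```text
top out 878.0 368.3 234.4 [ 0.5011 -0.1884  0.062 ] ((32.24407196044922, 29.839906692504883), 8.130102157592773)
top hole 129.0 368.5 234.3 [ 0.5013 -0.1889  0.062 ] ((13.435027122497559, 12.020814895629883), 45.0)
top out 19.0 337.8 214.8 [ 0.5323 -0.1201  0.062 ] ((4.242640495300293, 5.656853675842285), 45.0)
block depth 703 [ 0.5018 -0.1897  0.0621] [ 0.5015 -0.1896  0.0621]
pin top depth 167 [0.5092 0.1164 0.0916] [223.76646707 204.79640719]
scene out 856.5 226.1 174.5 [ 0.5087 -0.1745  0.062 ] ((37.82432556152344, 33.359153747558594), 48.50353240966797)
scene hole 49.5 225.3 170.0 [ 0.4989 -0.1852  0.062 ] ((6.363960266113281, 10.60660171508789), 45.0)
block depth 593 [ 0.5048 -0.1894  0.0608] [ 0.5051 -0.1888  0.0611]
pin top depth 206 [0.5117 0.1162 0.0903] [356.21359223 228.44174757]
```

View pics/crops.png

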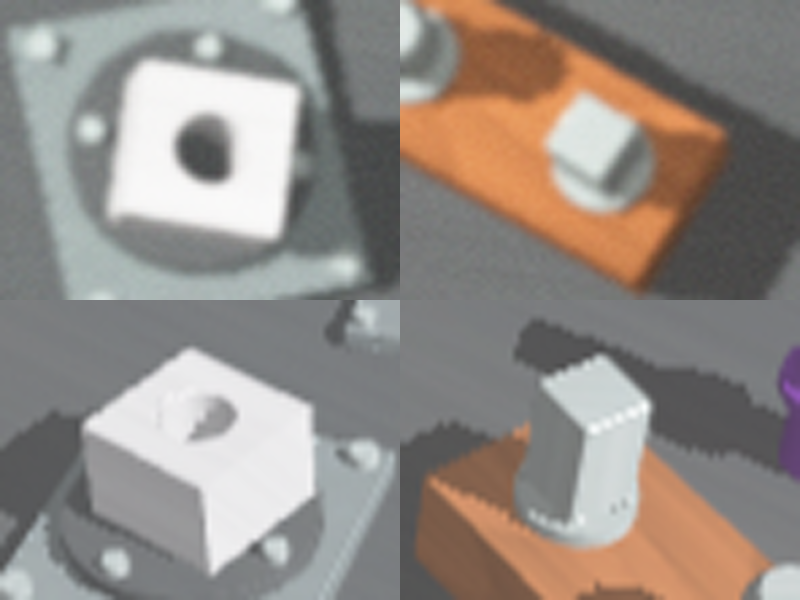

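The crop shows the block's top face in both views (bore at about crop (207,150) in the top view and (198,414) in the scene view), plus the square head in the rack. I'll use the face corners for the block centre, and the depth points for the head and its yaw.

```bash
python3 - <<'E'
from h import *
S={n:snapshot(n) for n in("top","scene")}
org={"top":((331,207),(189,180)),"scene":((186,148),(321,210))}
face={"top":[(140,60),(300,85),(280,240),(107,217)],"scene":[(190,48),(312,105),(203,188),(83,130)]}
head={"top":[(182,92),(243,122),(205,185),(148,148)],"scene":[(203,55),(252,105),(188,135),(140,80)]}
for nm,F,i,z in (("block",face,0,.062),("head",head,1,.091)):
  for n in S:
    P=[onz(S[n],org[n][i][0]+(a+.5)/5.405-.5,org[n][i][1]+(b+.5)/5.357-.5,z)[:2] for a,b in F[n]]
    P=np.array(P);e=np.roll(P,-1,0)-P
    print(nm,n,P.mean(0).round(4),"sides",np.linalg.norm(e,axis=1).round(4),"ang",np.degrees(np.arctan2(e[:,1],e[:,0])).round(1)%90)
for n in S:
  C=cloud(S[n]);x,y=org[n][1];q=C[y:y+56,x+5:x+69].reshape(-1,3)
  t=q[(q[:,2]>.0875)&(q[:,2]<.096)]; t=t[np.linalg.norm(t[:,:2]-np.median(t[:,:2],0),axis=1)<.022]
  r=cv2.minAreaRect((t[:,:2]*1000).astype(np.float32));print(n,"pin",len(t),np.array(r[0]).round(1),np.array(r[1]).round(1),round(r[2],1),t.mean(0).round(4))
  f=S[n]["frame"].astype(int)
  m=((f[...,0]-f[...,2]>70)&(abs(C[...,2]-.040)<.005)).astype(np.uint8)
  n_,L,st,_=cv2.connectedComponentsWithStats(m);k=1+st[1:,4].argmax();q=C[L==k]
  r=cv2.minAreaRect((q[:,:2]*1000).astype(np.float32));print("rack",np.array(r[0]).round(1),np.array(r[1]).round(1),round(r[2],1))
  m=(C[...,2]>.009)&(C[...,2]<.0145)&(abs(C[...,0]-.5)<.085)&(abs(C[...,1]+.19)<.085);q=C[m]
  r=cv2.minAreaRect((q[:,:2]*1000).astype(np.float32));print("plate",np.array(r[0]).round(1),np.array(r[1]).round(1),round(r[2],1))
o=sensors.get_obs();Rt=R.from_rotvec(o["ee_rot"]).as_matrix();print(Rt.round(3).tolist())
E
```

```text
block top [ 0.5008 -0.1896] sides [0.0626 0.0619 0.0666 0.0638] ang [ 0.  89.2  1.4 85.6]
block scene [ 0.501  -0.1917] sides [0.0598 0.061  0.0573 0.0616] ang [ 0.5 89.4  1.2  1.8]
head top [0.5089 0.1147] sides [0.0263 0.0283 0.0263 0.0253] ang [72.4 69.8 65.8 70. ]
head scene [0.509  0.1156] sides [0.0252 0.025  0.0265 0.0239] ang [65.5 67.5 63.2 64.4]
top pin 161 [509.6 116.9] [26.3 26. ] 66.2 [0.5093 0.1165 0.0918]
rack [525.4 158.7] [160.5  70.9] 69.1
plate [ 508.5 -190.2] [130.3 120.8] 20.5
scene pin 191 [510.9 115.2] [26.  25.3] 67.1 [0.5115 0.116  0.0906]
rack [514.3 131.6] [96.2 71.8] 68.1
plate [ 508.5 -191.2] [132.7 120.4] 20.5
[[0.946, 0.323, -0.0], [0.323, -0.946, 0.001], [0.0, -0.001, -1.0]]
```

>>> servo_tool --steps '[[[0.72,-0.56,0],-0.75,1],[[1.44,-1.11,0],-1.5,1],[[2.15,-1.67,0],-2.25,1],[[2.87,-2.22,0],-3.0,1],[[3.59,-2.78,0],-3.75,1],[[4.31,-3.34,0],-4.5,1],[[5.03,-3.89,0],-5.25,1],[[5.74,-4.45,0],-6.02,1],[[5.74,-4.45,0],-6.02,1],[[5.74,-4.45,0],-6.02,1]]' --force 20

```text
time_s: 1.55
position: [0.4492, -0.2518, 0.2018]
ee_rot: [2.62, 1.733, -0.001]
force: [0.3, -0.0, -0.7]
finger_gap: 0.0858
gripper_force: 0.0
```

```bash
cat >> h.py <<'E'
def go(x,y,z,yaw=None):
    o=sensors.get_obs();Rt=R.from_rotvec(o["ee_rot"]).as_matrix();p=o["position"]
    cy=np.degrees(np.arctan2(Rt[1,0],Rt[0,0]))
    print("t",round(o["time_s"],2),"p",p.round(4),"yaw",cy.round(2),"j7",round(o["joint_positions"][6],2),"F",o["force"].round(1),"gap",round(o["finger_gap"],4),"gf",round(o["gripper_force"],1))
    print("tilt",Rt[:,2].round(4),"units",(Rt.T@(np.array([x,y,z])-p)/.06).round(3), "spin", None if yaw is None else round((cy-yaw)/8,3))
E
python3 -c "
from h import *
go(.5095,.116,.054,67)"
```

```text
t 1.55 p [ 0.4492 -0.2518  0.2018] yaw 66.96 j7 -0.08 F [ 0.3 -0.  -0.7] gap 0.0858 gf 0.0
tilt [-6.e-04 -7.e-04 -1.e+00] units [ 6.037 -1.474  2.458] spin -0.005
```

>>> servo_tool --steps '[[[1.0,-0.24,0],0,1],[[2.0,-0.49,0],0,1],[[3.0,-0.73,0],0,1],[[4.0,-0.98,0],0,1],[[5.0,-1.22,0],0,1],[[6.04,-1.474,0],0,1],[[6.04,-1.474,0.4],0,1],[[6.04,-1.474,0.9],0,1],[[6.04,-1.474,1.5],0,1],[[6.04,-1.474,1.5],0,1]]'

```text
time_s: 2.8
position: [0.5081, 0.114, 0.1096]
ee_rot: [-2.622, -1.729, 0.01]
force: [-0.0, 0.0, 0.7]
finger_gap: 0.0853
gripper_force: 0.0
```

```bash
python3 -c "
from h import *
go(.5095,.116,.052,67)"
```

```text
t 2.8 p [0.5081 0.114  0.1096] yaw 66.8 j7 -0.91 F [-0.   0.   0.7] gap 0.0853 gf 0.0
tilt [-0.0061 -0.0029 -1.    ] units [0.044 0.012 0.96 ] spin -0.025
```

>>> servo_tool --steps '[[[0.03,0.01,0.3],0,1],[[0.03,0.01,0.6],0,1],[[0.03,0.01,0.96],0,1],[[0.03,0.01,0.96],0,1],[[0.03,0.01,0.96],0,-0.1],[[0.03,0.01,0.96],0,-0.5],[[0.03,0.01,0.96],0,-1],[[0.03,0.01,0.96],0,-1],[[0.03,0.01,0.96],0,-1],[[0.03,0.01,0.96],0,-1]]' --force 20

```text
time_s: 4.05
position: [0.5113, 0.1185, 0.0549]
ee_rot: [2.619, 1.734, 0.001]
force: [-1.1, -1.3, 5.4]
finger_gap: 0.0251
gripper_force: 22.6
```

```bash
python3 -c "
from h import *
go(.5095,.116,.052,67)"
```

```text
t 4.05 p [0.5113 0.1185 0.0549] yaw 67.02 j7 -0.96 F [-1.1 -1.3  5.4] gap 0.0251 gf 22.6
tilt [ 8.e-04 -0.e+00 -1.e+00] units [-0.049 -0.011  0.049] spin 0.002
```

>>> servo_tool --steps '[[[0,0,-0.12],0,-1],[[0,0,-0.25],0,-1],[[0,0,-0.38],0,-1],[[0,0,-0.45],0,-1],[[0,0,-0.45],0,-1],[[-0.03,0,-0.45],0,-1],[[-0.06,0,-0.45],0,-1],[[-0.09,0,-0.45],0,-1],[[-0.12,0,-0.45],0,-1],[[-0.15,0,-0.45],0,-1]]'

```text
time_s: 5.3
position: [0.508, 0.111, 0.0816]
ee_rot: [-2.619, -1.735, -0.003]
force: [-0.5, 2.0, -3.7]
finger_gap: 0.0251
gripper_force: 21.7
```

```bash
python3 -c "
from h import *
go(.5095,.116,.052,67)
s=snapshot('scene');cv2.imwrite('pics/a.png',cv2.resize(s['frame'][170:320,280:480,::-1],None,fx=4,fy=4))"
```

```text
t 5.3 p [0.508  0.111  0.0816] yaw 67.04 j7 -0.93 F [-0.5  2.  -3.7] gap 0.0251 gf 21.7
tilt [ 0.0013  0.0015 -1.    ] units [ 0.086 -0.01   0.493] spin 0.005
```

View pics/a.png

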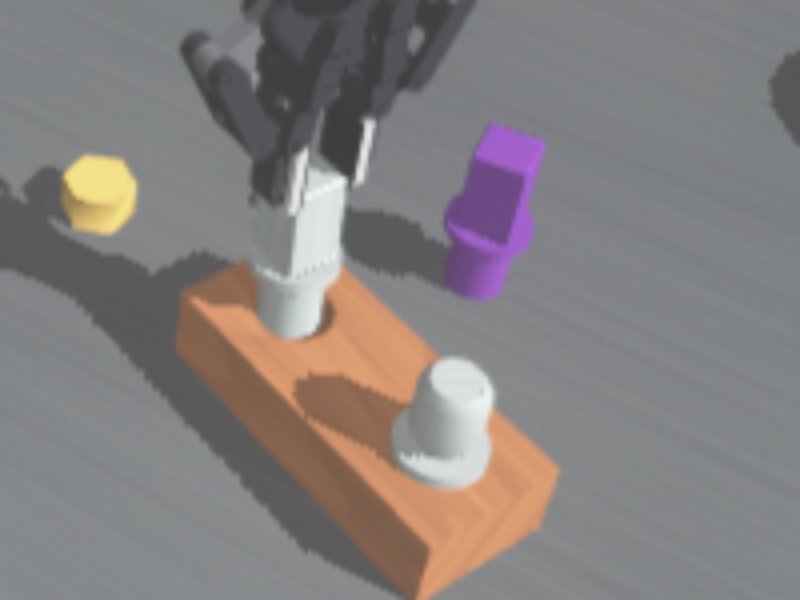

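The picture shows the square pin held, with its shank still in the hole (contact on the near rim at about (290,330)). The round pin, nut and purple pin are untouched. Next I'll drag the head sideways against the rim to lean it.

>>> servo_tool --steps '[[[-0.03,0,0],0,-1],[[-0.06,0,0],0,-1],[[-0.09,0,0],0,-1],[[-0.12,0,0],0,-1],[[-0.15,0,0],0,-1],[[-0.18,0,0],0,-1],[[-0.21,0,0],0,-1],[[-0.24,0,0],0,-1],[[-0.26,0,0],0,-1],[[-0.26,0,0],0,-1]]'

```text
time_s: 6.6
position: [0.5014, 0.0955, 0.0812]
ee_rot: [2.62, 1.734, -0.0]
force: [0.9, 2.1, -3.8]
finger_gap: 0.0252
gripper_force: 21.2
```

```bash
python3 -c "
from h import *
go(.5095,.116,.052,67)
s=snapshot('scene');cv2.imwrite('pics/b.png',cv2.resize(s['frame'][170:320,280:480,::-1],None,fx=4,fy=4))"
```

```text
t 6.6 p [0.5014 0.0955 0.0812] yaw 66.99 j7 -0.91 F [ 0.9  2.1 -3.8] gap 0.0252 gf 21.2
tilt [-1.e-04 -1.e-04 -1.e+00] units [ 0.367 -0.009  0.487] spin -0.001
```

View pics/b.png

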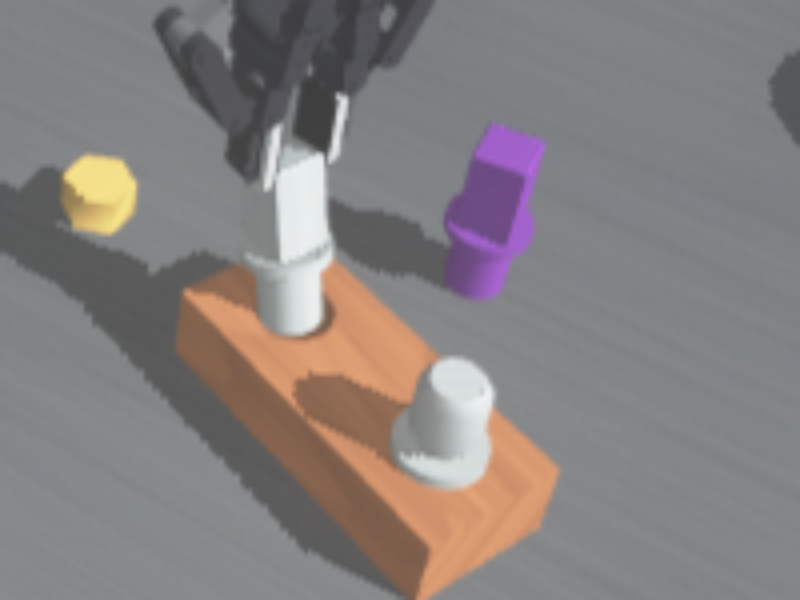

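It pivots easily, with only about 2 N on the tool. The shank still stands in the hole at about (292,325) and the head has moved to about (300,150). I'll measure the lean from the depth of the head's faces.

```bash
cat > lean.py <<'E'
from h import *
def pl(C,s,u0,u1,v0,v1):
    q=C[v0:v1,u0:u1].reshape(-1,3);z=s["z_map"][v0:v1,u0:u1].ravel();q=q[z>0]
    for _ in range(3):
        c=np.median(q,0);n=np.linalg.svd(q-q.mean(0))[2][2];r=(q-q.mean(0))@n;q=q[abs(r)<max(2.5*r.std(),.001)]
    return n*np.sign(n[0]),q.mean(0),r.std(),len(q)
if __name__=="__main__":
    s=snapshot("scene");C=cloud(s);a=np.radians(67);X=np.array([np.cos(a),np.sin(a),0])
    for b in ((352,361,215,228),(343,348,220,230)):
        n,c,sd,k=pl(C,s,*b);print("n",n.round(3),"c",c.round(4),sd.round(5),k,"n.X",(n@X).round(3),"elev",np.degrees(np.arcsin(n[2])).round(1))
E
python3 lean.py
```

```text
n [0.36  0.905 0.228] c [0.5053 0.111  0.0994] 0.00084 115 n.X 0.973 elev 13.2
n [ 0.914 -0.405  0.001] c [0.5153 0.0966 0.0907] 0.00051 49 n.X -0.015 elev 0.0
```

>>> servo_tool --steps '[[[0,0,-0.2],0,-1],[[0,0,-0.6],0,-1],[[0,0,-1.0],0,-1],[[0,0,-1.3],0,-1],[[-0.23,0.1,-1.4],0,-1],[[-0.78,0.32,-1.4],0,-1],[[-1.46,0.6,-1.4],0,-1],[[-2.14,0.87,-1.4],0,-1],[[-2.83,1.15,-1.4],0,-1],[[-3.4,1.4,-1.4],0,-1]]'

```text
time_s: 7.95
position: [0.4964, -0.1291, 0.1643]
ee_rot: [-2.622, -1.729, 0.007]
force: [0.7, -0.3, -4.4]
finger_gap: 0.0252
gripper_force: 21.1
```

>>> servo_tool --steps '[[[-0.4,0.16,0],0,-1],[[-0.75,0.3,0],0,-1],[[-1.0,0.4,0],0,-1],[[-1.12,0.45,0],0,-1],[[-1.16,0.46,0],0,-1],[[-1.16,0.46,0.15],0,-1],[[-1.16,0.46,0.35],0,-1],[[-1.16,0.46,0.55],0,-1],[[-1.16,0.46,0.65],0,-1],[[-1.16,0.46,0.65],0,-1]]'

```text
time_s: 9.2
position: [0.4969, -0.1995, 0.1255]
ee_rot: [-2.618, -1.734, 0.001]
force: [0.6, -0.1, -4.7]
finger_gap: 0.025
gripper_force: 21.1
```

```bash
python3 -c "
from h import *
go(.4969,-.2002,.125,67)
s=snapshot('scene');t=snapshot('top')
a=cv2.resize(s['frame'][100:220,165:285,::-1],(400,400),interpolation=cv2.INTER_CUBIC);b=cv2.resize(t['frame'][175:295,300:420,::-1],(400,400),interpolation=cv2.INTER_CUBIC)
cv2.imwrite('pics/c.png',np.hstack([a,b]))"
```

```text
t 9.2 p [ 0.4969 -0.1995  0.1255] yaw 67.01 j7 -0.29 F [ 0.6 -0.1 -4.7] gap 0.025 gf 21.1
tilt [-1.4e-03  6.0e-04 -1.0e+00] units [-0.01   0.004  0.008] spin 0.002
```

View pics/c.png

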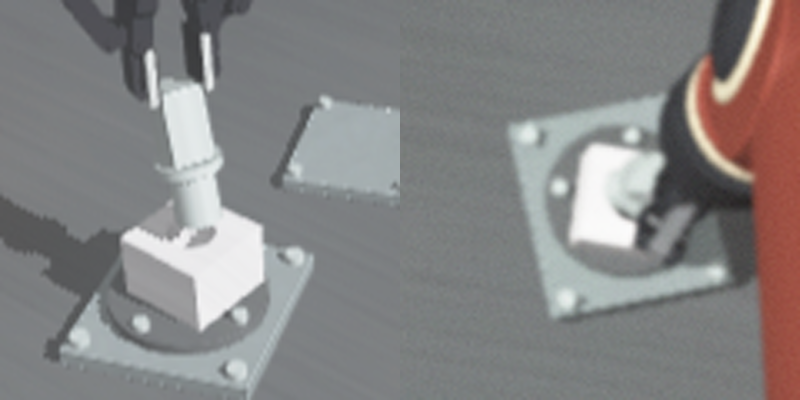

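The scene half shows the leaned pin hovering over the block, foot at about (200,225) just above the bore at (205,235). The arm hides most of it in the top half. I'll fit the shank from depth, relative to the block.

```bash
cat > fit.py <<'E'
from lean import *
from scipy.optimize import least_squares
def shank(s,C,box,th,yaw=67):
    a=np.radians(yaw);X=np.array([np.cos(a),np.sin(a),0]);Y=np.array([np.sin(a),-np.cos(a),0]);Z=np.array([0,0,1.])
    ax=-np.sin(th)*X+np.cos(th)*Z;e1=np.cos(th)*X+np.sin(th)*Z
    u0,u1,v0,v1=box;q=C[v0:v1,u0:u1].reshape(-1,3);p=sensors.get_obs()["position"]
    # (a,b): axis point in the plane through tcp height along X,Y
    f=lambda k:np.hypot((q-p-k[0]*X)@e1,(q-p-k[1]*Y)@Y)-.014
    r=least_squares(f,[.01,0],loss="soft_l1",f_scale=.0005);return r.x,np.abs(r.fun).mean(),len(q)
E
python3 - <<'E'
from fit import *
s=snapshot("scene");C=cloud(s)
n,c,sd,k=pl(C,s,216,225,130,146);print("face n",n.round(3),"elev",np.degrees(np.arcsin(n[2])).round(1),sd)
th=np.radians(13.2)
print("axis offset X,Y at tcp height",shank(s,C,(220,228,157,165),th))
# block top plane: right part of face
n2,c2,sd2,_=pl(C,s,213,219,180,186);print("side?",n2.round(3),c2.round(4))
m=np.zeros(C.shape[:2],bool);m[160:196,200:247]=1
m&=(C[...,2]>.059)&(C[...,2]<.0635)&(s["frame"].min(2)>175)
q=C[m];print("top pts",len(q),np.median(q[:,2]));h=(q[:,:2]*1000).astype(np.float32);r=cv2.minAreaRect(h);print(r)
z=s["z_map"];o,d=ray(s,222.4,170);print("view dir",(d/np.linalg.norm(d)).round(3))
E
```

```text
face n [0.352 0.908 0.226] elev 13.1 0.001290221572626094
axis offset X,Y at tcp height (array([ 0.00611377, -0.00069264]), np.float64(0.0009116704676382515), 64)
side? [ 0.998 -0.029 -0.057] [ 0.532  -0.1829  0.0526]
top pts 310 0.06147274093731152
((502.5765075683594, -191.34722900390625), (61.1439208984375, 61.27899932861328), 89.08916473388672)
view dir [-0.56  -0.549 -0.62 ]
```

>>> servo_tool --steps '[[[0,0.017,0.03],0,-1],[[0,0.017,0.07],0,-1],[[0,0.017,0.11],0,-1],[[0,0.017,0.15],0,-1],[[0,0.017,0.18],0,-1],[[0,0.017,0.2],0,-1],[[0,0.017,0.22],0,-1],[[0,0.017,0.235],0,-1],[[0,0.017,0.25],0,-1],[[0,0.017,0.25],0,-1]]'

```text
time_s: 10.6
position: [0.4982, -0.2001, 0.1112]
ee_rot: [-2.62, -1.734, -0.0]
force: [0.4, 1.4, -4.6]
finger_gap: 0.0251
gripper_force: 21.1
```

```bash
cat >> h.py <<'E'
def feel():
    o=sensors.get_obs();Rt=R.from_rotvec(o["ee_rot"]).as_matrix();p=o["position"]
    b=np.array([.501,-.1905,.062])
    print("t",round(o["time_s"],2),"p-bore tool mm",(Rt.T@(p-b)*1000).round(2),"z",p[2].round(4),"Ftool",(Rt.T@o["force"]).round(2),"T",(Rt.T@o["torque"]).round(2),"gap",round(o["finger_gap"],4))
E
python3 -c "
from h import *
feel()"
```

```text
t 10.6 p-bore tool mm [ -9.96   1.18 -49.2 ] z 0.1112 Ftool [ 1.41 -0.2   4.64] T [-0.02 -0.02 -0.06] gap 0.0251
```

>>> servo_tool --steps '[[[0,0,0.01],0,-1],[[0,0,0.02],0,-1],[[0,0,0.03],0,-1],[[0,0,0.04],0,-1],[[0,0,0.04],0,-1],[[0,0,0.04],0,-1],[[-0.02,0,0.04],0,-1],[[-0.04,0,0.04],0,-1],[[-0.06,0,0.04],0,-1],[[-0.06,0,0.04],0,-1]]'

```text
time_s: 11.85
position: [0.4974, -0.2033, 0.1089]
ee_rot: [2.619, 1.734, 0.002]
force: [0.6, 0.6, 2.9]
finger_gap: 0.0255
gripper_force: 21.8
```

```bash
python3 -c "
from h import *
feel()"
```

```text
t 11.85 p-bore tool mm [-13.13   1.74 -46.91] z 0.1089 Ftool [ 0.84  0.32 -2.92] T [0.03 0.3  0.05] gap 0.0255
```

```bash
python3 - <<'E'
from fit import *
s=snapshot("scene");C=cloud(s)
p=sensors.get_obs()["position"]
u,v=proj(s,p+np.array([0,0,.02]));print(u,v)
dv=int(round(v-proj(s,np.array([.4969,-.1995,.1455]))[1]));print("shift",dv)
n,c,sd,k=pl(C,s,216,225,130+dv,146+dv);el=np.arcsin(n[2]);print("face n",n.round(3),"elev",np.degrees(el).round(1),sd)
print("axis X,Y",shank(s,C,(220,228,157+dv,164+dv),el))
a=cv2.resize(s['frame'][100:220,165:285,::-1],(600,600),interpolation=cv2.INTER_CUBIC);cv2.imwrite('pics/d.png',a)
E
```

```text
216.21455786820724 138.77834134207177
shift 7
face n [0.36  0.901 0.241] elev 14.0 0.0013351941051023982
axis X,Y (array([ 0.00863465, -0.00139825]), np.float64(0.001128550446534533), 56)
```

View pics/d.png

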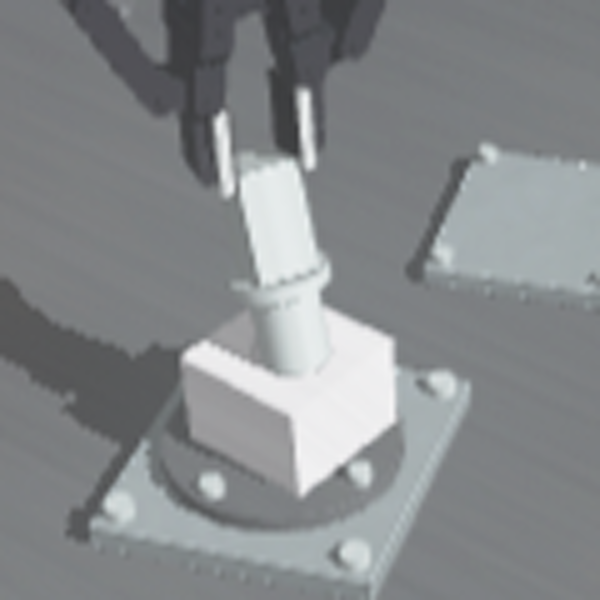

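The foot is hooked. Its low (far) side is inside the bore, and its high near edge rests on the block top at about (300,375). I'll unload, grip more firmly and slide towards the −x wall.

>>> servo_tool --steps '[[[0,0,-0.02],0,-1],[[0,0,-0.035],0,-1],[[0,0,-0.035],0,-1],[[-0.01,0,-0.035],0,-1],[[-0.02,0,-0.035],0,-1],[[-0.03,0,-0.035],0,-1],[[-0.04,0,-0.035],0,-1],[[-0.05,0,-0.035],0,-1],[[-0.05,0,-0.035],0,-1],[[-0.05,0,-0.035],0,-1]]' --force 50

```text
time_s: 13.15
position: [0.4956, -0.2062, 0.1109]
ee_rot: [-2.62, -1.734, -0.0]
force: [0.4, -0.3, -3.6]
finger_gap: 0.0243
gripper_force: 49.6
```

```bash
python3 -c "
from h import *
feel()"
```

```text
t 13.15 p-bore tool mm [-16.56   1.18 -48.94] z 0.1109 Ftool [-0.17  0.49  3.62] T [-0.01 -0.05 -0.01] gap 0.0243
```

>>> servo_tool --steps '[[[-0.008,0,0],0,-1],[[-0.016,0,0],0,-1],[[-0.024,0,0],0,-1],[[-0.032,0,0],0,-1],[[-0.04,0,0],0,-1],[[-0.04,0,0],0,-1],[[-0.04,0,0],0,-1],[[-0.04,0,0],0,-1],[[-0.04,0,0],0,-1],[[-0.04,0,0],0,-1]]'

```text
time_s: 14.4
position: [0.4947, -0.2084, 0.1109]
ee_rot: [-2.62, -1.734, -0.0]
force: [-0.9, 0.5, -4.5]
finger_gap: 0.0242
gripper_force: 49.6
```

```bash
python3 -c "
from h import *
feel()"
```

```text
t 14.4 p-bore tool mm [-18.98   1.21 -48.94] z 0.1109 Ftool [ 0.14 -0.99  4.46] T [-0.01 -0.06  0.02] gap 0.0242
```

>>> servo_tool --steps '[[[-0.008,0,0],0,-1],[[-0.016,0,0],0,-1],[[-0.024,0,0],0,-1],[[-0.032,0,0],0,-1],[[-0.04,0,0],0,-1],[[-0.04,0,0],0,-1],[[-0.04,0,0],0,-1],[[-0.04,0,0],0,-1],[[-0.04,0,0],0,-1],[[-0.04,0,0],0,-1]]'

```text
time_s: 15.65
position: [0.4939, -0.2106, 0.111]
ee_rot: [2.62, 1.734, 0.0]
force: [0.9, 0.5, -5.5]
finger_gap: 0.024
gripper_force: 49.6
```

```bash
python3 -c "
from h import *
feel()"
```

```text
t 15.65 p-bore tool mm [-21.24   1.33 -48.97] z 0.111 Ftool [0.78 0.64 5.45] T [-0.14  0.28  0.01] gap 0.024
```

```bash
cat >> h.py <<'E'
def feel(k=5):
    L=[]
    for i in range(k):
        o=sensors.get_obs();Rt=R.from_rotvec(o["ee_rot"]).as_matrix();p=o["position"]
        L.append(np.r_[Rt.T@(p-[.501,-.1905,.062])*1000,Rt.T@o["force"],Rt.T@o["torque"]])
        if i<k-1: s=snapshot("scene")
    m=np.mean(L,0);sd=np.std(L,0)
    print("t",round(o["time_s"],2),"pos",m[:3].round(2),"z",p[2].round(4),"F",m[3:6].round(2),"+-",sd[3:6].round(1),"T",m[6:].round(3),"+-",sd[6:].round(2),"gap",round(o["finger_gap"],4))
E
python3 -c "
from h import *
feel()"
```

```text
t 15.85 pos [-21.3    1.31 -48.96] z 0.111 F [0.93 0.53 4.69] +- [0.3 0.3 0.5] T [-0.135  0.234  0.024] +- [0.01 0.04 0.01] gap 0.0243
```

>>> servo_tool --steps '[[[0.008,0.005,0],0,-1],[[0.01,0.005,0.008],0,-1],[[0.012,0.005,0.016],0,-1],[[0.014,0.005,0.024],0,-1],[[0.016,0.005,0.032],0,-1],[[0.018,0.005,0.04],0,-1],[[0.02,0.005,0.048],0,-1],[[0.022,0.005,0.056],0,-1],[[0.022,0.005,0.056],0,-1],[[0.022,0.005,0.056],0,-1]]'

```text
time_s: 17.1
position: [0.4945, -0.2096, 0.1075]
ee_rot: [-2.62, -1.734, -0.0]
force: [0.6, 0.2, -4.4]
finger_gap: 0.0241
gripper_force: 49.6
```

```bash
python3 -c "
from h import *
feel()"
```

```text
t 17.3 pos [-20.05   1.5  -45.54] z 0.1075 F [0.44 0.14 4.85] +- [0.4 0.2 0.3] T [-0.129  0.105  0.009] +- [0.04 0.04 0.04] gap 0.0241
```

>>> servo_tool --steps '[[[0.002,0.002,0.008],0,-1],[[0.004,0.002,0.016],0,-1],[[0.006,0.002,0.024],0,-1],[[0.008,0.002,0.032],0,-1],[[0.01,0.002,0.04],0,-1],[[0.012,0.002,0.048],0,-1],[[0.012,0.002,0.05],0,-1],[[0.012,0.002,0.05],0,-1],[[0.012,0.002,0.05],0,-1],[[0.012,0.002,0.05],0,-1]]'

```text
time_s: 18.55
position: [0.4949, -0.2089, 0.1046]
ee_rot: [-2.62, -1.734, -0.0]
force: [0.1, -0.6, -4.1]
finger_gap: 0.024
gripper_force: 49.6
```

```bash
python3 -c "
from h import *
feel()"
```

```text
t 18.75 pos [-19.33   1.6  -42.57] z 0.1046 F [-0.11  0.55  4.11] +- [0.5 0.4 0.4] T [-0.063  0.091 -0.003] +- [0.02 0.02 0.04] gap 0.0237
```

>>> servo_tool --steps '[[[0.002,0,0.008],0,-1],[[0.004,0,0.016],0,-1],[[0.006,0,0.024],0,-1],[[0.008,0,0.032],0,-1],[[0.01,0,0.04],0,-1],[[0.012,0,0.048],0,-1],[[0.012,0,0.05],0,-1],[[0.012,0,0.05],0,-1],[[0.012,0,0.05],0,-1],[[0.012,0,0.05],0,-1]]'

```text
time_s: 20.0
position: [0.4953, -0.2083, 0.1016]
ee_rot: [2.62, 1.734, 0.0]
force: [0.2, -0.2, -4.4]
finger_gap: 0.0239
gripper_force: 49.7
```

```bash
python3 -c "
from h import *
feel()"
```

```text
t 20.2 pos [-18.61   1.75 -39.62] z 0.1016 F [-0.09  0.32  3.79] +- [0.4 0.3 0.4] T [-0.212  0.051  0.022] +- [0.03 0.03 0.01] gap 0.024
```

>>> servo_tool --steps '[[[0,0.004,0],0,-1],[[0.015,0.004,0],0,-1],[[0.03,0.004,0],0,-1],[[0.045,0.004,0],0,-1],[[0.06,0.004,0],0,-1],[[0.08,0.004,0],0,-1],[[0.1,0.004,0],0,-1],[[0.12,0.004,0],0,-1],[[0.12,0.004,0],0,-1],[[0.12,0.004,0],0,-1]]' --force 20

```text
time_s: 21.45
position: [0.498, -0.2026, 0.1017]
ee_rot: [2.62, 1.733, -0.001]
force: [-1.1, -4.9, -1.4]
finger_gap: 0.0241
gripper_force: 50.0
```

```bash
python3 - <<'E'
from fit import *
feel()
s=snapshot("scene");C=cloud(s);p=sensors.get_obs()["position"]
a=proj(s,p+[0,0,.02]);b=proj(s,[.4969,-.1995,.1455]);du,dv=int(round(a[0]-b[0])),int(round(a[1]-b[1]));print(du,dv)
n,c,sd,k=pl(C,s,216+du,225+du,130+dv,145+dv);print("face n",n.round(3),"elev",np.degrees(np.arcsin(n[2])).round(1),sd)
E
```

```text
t 21.65 pos [-12.32   1.95 -39.67] z 0.1017 F [-5.1   1.19  1.39] +- [0.7 0.3 0.5] T [-0.149 -1.512 -0.031] +- [0.03 0.05 0.02] gap 0.0238
-1 10
face n [0.376 0.913 0.155] elev 8.9 0.0012217294724050488
```

>>> servo_tool --steps '[[[0.015,0,0],0,-1],[[0.03,0,0],0,-1],[[0.045,0,0],0,-1],[[0.06,0,0],0,-1],[[0.075,0,0],0,-1],[[0.09,0,0],0,-1],[[0.105,0,0],0,-1],[[0.12,0,0],0,-1],[[0.12,0,0],0,-1],[[0.12,0,0],0,-1]]' --force 20

```text
time_s: 22.95
position: [0.5011, -0.1948, 0.1015]
ee_rot: [-2.619, -1.734, -0.0]
force: [-1.3, -3.7, -2.7]
finger_gap: 0.0241
gripper_force: 49.1
```

```bash
python3 - <<'E'
from fit import *
feel()
s=snapshot("scene");C=cloud(s);p=sensors.get_obs()["position"]
a=proj(s,p+[0,0,.02]);b=proj(s,[.4969,-.1995,.1455]);du,dv=int(round(a[0]-b[0])),int(round(a[1]-b[1]));print(du,dv)
n,c,sd,k=pl(C,s,216+du,225+du,130+dv,145+dv);print("face n",n.round(3),"elev",np.degrees(np.arcsin(n[2])).round(1),sd)
E
```

```text
t 23.15 pos [ -3.95   1.75 -39.5 ] z 0.1015 F [-4.26  0.32  2.67] +- [0.4 0.4 0.4] T [-0.071 -1.166 -0.017] +- [0.01 0.02 0.04] gap 0.0237
1 12
face n [0.346 0.935 0.078] elev 4.4 0.001142500811597046
```

>>> servo_tool --steps '[[[0.015,0,0],0,-1],[[0.03,0,0],0,-1],[[0.045,0,0],0,-1],[[0.06,0,0],0,-1],[[0.075,0,0],0,-1],[[0.085,0,0],0,-1],[[0.085,0,0],0,-1],[[0.085,0,0],0,-1],[[0.085,0,0],0,-1],[[0.085,0,0],0,-1]]' --force 20

```text
time_s: 24.45
position: [0.503, -0.1905, 0.1016]
ee_rot: [-2.62, -1.734, 0.0]
force: [-1.7, -4.8, -1.4]
finger_gap: 0.0243
gripper_force: 48.6
```

```bash
python3 - <<'E'
from fit import *
feel()
s=snapshot("scene");C=cloud(s);p=sensors.get_obs()["position"]
a=proj(s,p+[0,0,.02]);b=proj(s,[.4969,-.1995,.1455]);du,dv=int(round(a[0]-b[0])),int(round(a[1]-b[1]));print(du,dv)
n,c,sd,k=pl(C,s,216+du,225+du,130+dv,145+dv);print("face n",n.round(3),"elev",np.degrees(np.arcsin(n[2])).round(1),sd)
cv2.imwrite('pics/e.png',cv2.resize(s['frame'][100:220,165:285,::-1],(600,600),interpolation=cv2.INTER_CUBIC))
E
```

```text
t 24.65 pos [  0.84   1.85 -39.57] z 0.1016 F [-5.   -0.19  1.87] +- [0.5 0.4 0.4] T [ 0.021 -1.431 -0.004] +- [0.04 0.03 0.01] gap 0.024
2 14
face n [0.388 0.921 0.02 ] elev 1.2 0.0010846624649314665
```

View pics/e.png

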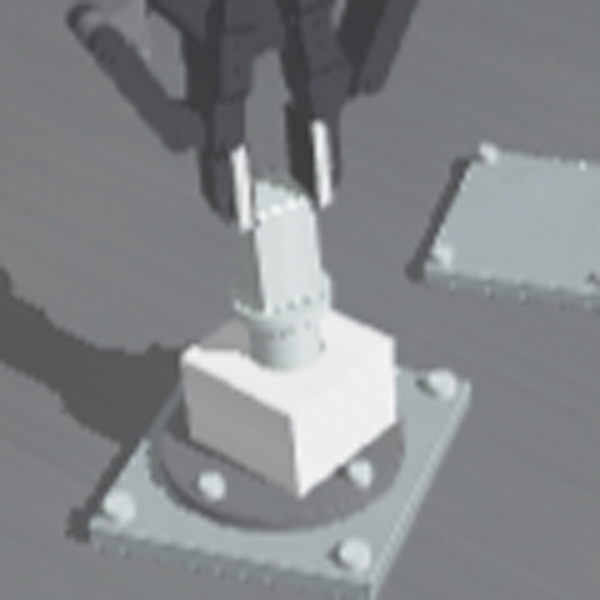

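The pin is in the bore and almost upright (1.2° of lean left). The collar is at about (285,305), clear of the block, and the shank enters at (290,365). Now I'll slide it down.

>>> servo_tool --steps '[[[0.005,0,0.01],0,-1],[[0.005,0,0.02],0,-1],[[0,0,0.03],0,-1],[[-0.005,0,0.045],0,-1],[[-0.005,0,0.06],0,-1],[[-0.005,0,0.075],0,-1],[[-0.005,0,0.09],0,-1],[[-0.005,0,0.1],0,-1],[[-0.005,0,0.1],0,-1],[[-0.005,0,0.1],0,-1]]' --force 20

```text
time_s: 25.95
position: [0.5029, -0.1905, 0.0954]
ee_rot: [-2.619, -1.734, -0.0]
force: [-1.4, -3.4, -3.4]
finger_gap: 0.0245
gripper_force: 48.3
```

```bash
python3 -c "
from h import *
feel()"
```

```text
t 26.15 pos [  0.69   1.81 -33.46] z 0.0955 F [-3.42  0.49  4.25] +- [0.2 0.3 0.4] T [-0.061 -1.003 -0.008] +- [0.04 0.02 0.03] gap 0.0241
```

>>> servo_tool --steps '[[[-0.006,0,0.02],0,-1],[[-0.01,0,0.04],0,-1],[[-0.01,0,0.06],0,-1],[[-0.01,0,0.08],0,-1],[[-0.01,0,0.1],0,-1],[[-0.01,0,0.12],0,-1],[[-0.01,0,0.14],0,-1],[[-0.01,0,0.16],0,-1],[[-0.01,0,0.17],0,-1],[[-0.01,0,0.17],0,-1]]' --force 20

```text
time_s: 27.4
position: [0.5027, -0.1912, 0.0852]
ee_rot: [-2.619, -1.734, -0.0]
force: [-1.7, -3.4, -5.3]
finger_gap: 0.0244
gripper_force: 48.2
```

```bash
python3 -c "
from h import *
feel()"
```

```text
t 27.6 pos [  0.06   1.83 -23.26] z 0.0853 F [-2.91  0.26  4.5 ] +- [0.7 0.5 0.4] T [-0.08  -0.84  -0.005] +- [0.02 0.02 0.01] gap 0.024
```

>>> servo_tool --steps '[[[-0.005,0,0.02],0,-1],[[-0.01,0,0.035],0,-1],[[-0.01,0,0.05],0,-1],[[-0.01,0,0.065],0,-1],[[-0.01,0,0.08],0,-1],[[-0.01,0,0.09],0,-1],[[-0.01,0,0.1],0,-1],[[-0.01,0,0.1],0,-1],[[-0.01,0,0.1],0,-1],[[-0.01,0,0.1],0,-1]]' --force 20

```text
time_s: 28.85
position: [0.5025, -0.1917, 0.0793]
ee_rot: [-2.62, -1.734, -0.0]
force: [0.1, -1.4, -4.6]
finger_gap: 0.0242
gripper_force: 48.2
```

```bash
python3 -c "
from h import *
feel()"
```

```text
t 29.05 pos [ -0.55   1.85 -17.31] z 0.0793 F [-2.32  0.06  4.92] +- [0.6 0.6 0.5] T [-0.068 -0.664  0.026] +- [0.03 0.02 0.02] gap 0.0236
```

Still free. I'll go down gently until the collar seats.

>>> servo_tool --steps '[[[-0.005,0,0.01],0,-1],[[-0.01,0,0.02],0,-1],[[-0.01,0,0.03],0,-1],[[-0.01,0,0.04],0,-1],[[-0.01,0,0.05],0,-1],[[-0.01,0,0.06],0,-1],[[-0.01,0,0.06],0,-1],[[-0.01,0,0.06],0,-1],[[-0.01,0,0.06],0,-1],[[-0.01,0,0.06],0,-1]]' --force 20

```text
time_s: 30.3
position: [0.5032, -0.1908, 0.0783]
ee_rot: [2.618, 1.735, 0.003]
force: [-4.2, 1.6, 13.4]
finger_gap: 0.024
gripper_force: 50.2
```

```bash
python3 -c "
from h import *
feel()"
```

```text
t 30.5 pos [  0.62   2.19 -16.27] z 0.0783 F [  0.06  -4.38 -13.91] +- [0.7 0.3 0.6] T [ 1.196 -0.264  0.091] +- [0.02 0.03 0.01] gap 0.0239
```

>>> servo_tool --steps '[[[0,0,-0.02],0,-1],[[0,0,-0.03],0,-1],[[0,0,-0.03],0,-0.3],[[0,0,-0.03],0,0.2],[[0,0,-0.03],0,0.6],[[0,0,-0.03],0,1],[[0,0,-0.03],0,1],[[0,0,-0.03],0,1],[[0,0,-0.03],0,1],[[0,0,-0.03],0,1]]'

```text
time_s: 31.75
position: [0.5023, -0.1923, 0.0776]
ee_rot: [2.62, 1.734, 0.0]
force: [-0.3, -0.1, -0.0]
finger_gap: 0.0853
gripper_force: 0.0
```

>>> servo_tool --steps '[[[0,0,-0.2],0,1],[[0,0,-0.5],0,1],[[0,0,-0.9],0,1],[[0,0,-1.4],0,1],[[0,0,-1.9],0,1],[[0,0,-2.2],0,1],[[0,0.6,-2.4],0,1],[[0,1.2,-2.4],0,1],[[0,1.5,-2.4],0,1],[[0,1.5,-2.4],0,1]]'

```text
time_s: 33.0
position: [0.5856, -0.2277, 0.2217]
ee_rot: [2.62, 1.734, 0.001]
force: [0.6, -0.2, 0.2]
finger_gap: 0.0857
gripper_force: 0.0
```

```bash
python3 - <<'E'
from h import *
feel(1)
s=snapshot("scene");C=cloud(s)
m=np.zeros(C.shape[:2],bool);m[120:200,195:255]=1
q=C[m&(s["z_map"]>0)];q=q[(np.hypot(q[:,0]-.502,q[:,1]+.191)<.024)]
print("heights",np.percentile(q[:,2],[2,50,90,97,99]).round(4))
t=q[(q[:,2]>.1)&(q[:,2]<.118)];t=t[t[:,2]>np.percentile(t[:,2],60)];print("head top",len(t),np.median(t,0).round(4),np.linalg.svd(t-t.mean(0))[2][2].round(3))
cv2.imwrite('pics/f.png',cv2.resize(s['frame'][100:220,165:285,::-1],(600,600),interpolation=cv2.INTER_CUBIC))
E
```

```text
t 33.0 pos [  -1.1    92.48 -159.7 ] z 0.2217 F [ 0.02  0.61 -0.24] +- [0. 0. 0.] T [0.078 0.009 0.013] +- [0. 0. 0.] gap 0.0857
heights [0.0602 0.0863 0.1124 0.1136 0.114 ]
head top 77 [ 0.5031 -0.1911  0.1127] [ 0.013 -0.011  1.   ]
```

View pics/f.png

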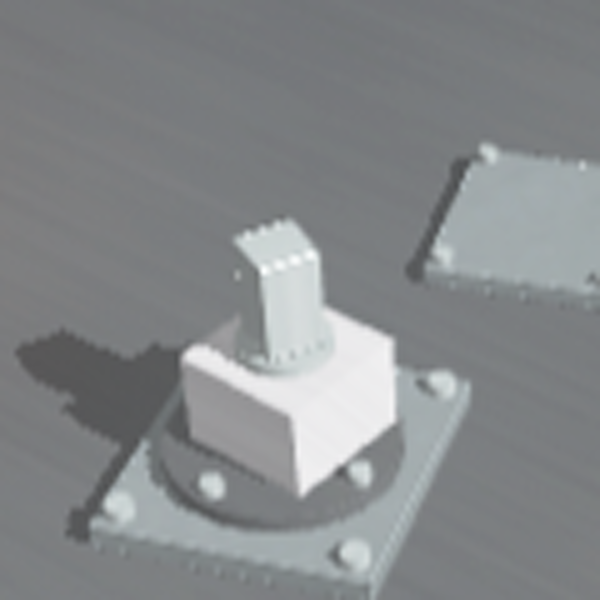

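The picture shows the pin upright and released. Its collar lies flat on the block at about (290,360), the head top is level at 112.7 mm (113 mm expected), and the gripper is clear. I'll hand the job in.

```bash
python3 -c "
from workcell import close_job
print(close_job())"
```

```text
the job is handed in; nothing more can be done
None
```

The square pin was leaned about 13°, hooked into the bore, straightened and slid home until its collar lay flat on the block. It was then released and the job handed in at about 33 s, with the round pin, nut and marker left alone.

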